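# Shut and latch the incubator hatch

## Robot

A 6-joint arm with a two-finger parallel gripper is mounted at the origin on the work surface. World frame = base frame: x ahead of the robot, y to its left, z up, the work surface at z = 0. Lengths are in m, angles in rad, forces in N, time in s.
With the tool pointing down it reaches from about 0.3 to 0.875 m from the base axis. Payload 6.4 kg.
Tool frame: the origin (TCP) lies between the finger pads; the fingertips stand 11 mm ahead of it and the grasp point (between the pads) lies 8 mm behind it (bot.tips_ahead is the z of the fingertips in the tool frame, in m); z points along the fingers, y is the line along which they close (so a half turn about z gives the same grasp; the last joint's range is limited). The gripper opens to 88 mm and grips with 3 to 60 N. Pads are 18 mm wide; open, the fingers measure 123 mm over their backs; the gripper's body (75 mm by 187 mm) begins 45 mm behind the grasp point.
Start: joints at [0.96, 0.181, 1.607, -0, 1.354, -0.206], TCP at [0.226, 0.529, 0.25] pointing down, gripper open.
Joint ranges: [-2.99, 2.99], [-0.89, 2.07], [0.3, 2.58], [-1.14, 4.28], [0, 2.63], [-3.12, 3.12]. Speed limits (rad/s): [2.57, 2.57, 3.01, 3.14, 3.14, 3.14].

## Interface

Orientations are given as a unit quaternion [x, y, z, w].
In Python, from plant import bot gives the robot as it stands.
- The arm moves only by the tool drive_tool, never from a script. Its argument "deltas" is a list of rows, each an object with "translation": the shift along the tool's x, y, z in mm, a list of three; "delta_rot": the turn, a rotation vector about the tool's x, y, z in rad, a list of three. A call has 1 to 12 rows; each row shifts and turns the commanded pose from where the row before left it, along the tool's axes as they then stand; what a row does not reach is not made up. A row lasts 1/8 s, in which the tool goes at most 62.5 mm and 10.7 degrees, less where a joint would pass 70% of its speed; a pose out of reach is approached as far as the arm can. A call is refused whole if a number of a shift passes 62.5 or a number of a turn 0.188, either way. A call with a gripper value outside its range is refused whole. "fingers" is the opening, from 0 (shut) to 1 (fully open), set as the call begins (left out, the last holds). The fingers move at their own pace and stop on an object; "squeeze" is the grip in N (left out, the last holds). Time passes only in rows, so rows that do not move let the fingers close. It gives the time, the measured TCP pose, the force, the opening and the grip force at its end, in the units of the state.
- bot.get_obs(): the state, without advancing time (a new reading comes with each control period).
- bot.get_image(name): name is "scene" or "top" or "wrist"; returns a dict with "img" (480x640x3 uint8, red, green, blue), "range_z" (480x640 float32, m along the optical axis (not along the pixel's ray), 0 where there is no reading), "vertical_fov" (degrees; the focal length in pixels is half the picture's height over the tangent of half this angle, whatever the lens; pixels are square), "cx", "cy" (the principal point, pixels), "rvec" (rotation vector, rad) and "tvec" (3), from world to camera coordinates, as OpenCV has them; the wrist camera has in their place "T_tool_cam" (4x4, takes a point from camera to tool coordinates, whose origin is the TCP and whose axes are the flange's). Camera axes: x right, y down, z forward; pixel columns grow to the right and rows downward; lengths in m; the calibration is good to about 2 mm. A picture is of the moment at which its call begins: read the wrist's pose just before it.
- bot.job_done(): hands the job in; it is judged then, once.
The state is a dict: "time_s": time; "joint_positions": joint angles; "qvel": joint speeds; "joint_torque": joint torques, N m; "eef_pos": TCP position; "ee_rot": TCP orientation; "wrist_force": force on the tool from outside, world axes, zero at the start; "ft_torque": the same for the moment, N m; "finger_gap": finger opening in m; "grasp_force": force on a finger pad.
Only numpy, scipy, OpenCV 4.12 (cv2) and the standard library are available. Lean on these libraries where they do the work, as an engineer would, in place of code of your own. Each camera call takes 0.05 s, during which the arm holds its last target. There are 200 camera calls.

## Task

The hatch on top of the tube incubator has been left standing open. Push it down shut onto its frame, then turn the black wing knob on it clockwise (seen from above) all the way to its stop, so that the hidden tongue under the hatch swings behind the front edge of the frame. Leave the other things on the bench standing where they are.

Things in the scene. Friction and masses are not known exactly. Their poses are not given: they have to be found in the camera images.
- case: White tube incubator fixed to the bench, 220 (x) x 220 (y) x 120 mm high, origin under its middle. Own x points from its front (robot's side) to its back, y left, z up. A grey console, 105 mm high, is joined to its left, y = +110 to +200 mm. The top is a frame round an opening that the hatch covers. Two hinge blocks at x = +79 to +109, y = +-60 mm rise 12 mm above the top.
- frame_edge (a point): Middle of the inner front edge of the frame, on its top: x = -70, y = 0, z = +120 mm in the case's frame. From here the frame's front strip, 6 mm thick, runs 40 mm to the front. The tongue must swing under this strip. The tongue is a steel bar 55 mm long from the knob's axis, 16 mm wide, 9 to 15 mm below the hatch's underside.
- hatch_hinge (a point): Middle of the hatch's hinge line, behind the opening: x = +80, y = 0, z = +120 mm in the case's frame, axes as the case. The line runs along y. The hatch is an aluminium plate 170 mm from this line to its front edge, 190 mm wide (y = +-95), 8 mm thick; its underside passes through the line, so when shut its top is 128 mm above the bench.
- hatch (a joint): Hatch angle, rad: 0 shut flat on the frame, grows as its front edge rises, at most 1.0. Stiff hinge: it stays where it is left; pushing it down near the front edge takes 2 to 5 N. Push on the bare plate more than 60 mm left or right of the knob's axis. It cannot shut if the knob was turned first: the tongue then lands on the frame.
- knob (a point): Middle of the top of the black wing knob, on its axis; moves with hatch and knob. The axis is square to the hatch, 120 mm from the hinge line, on the centre line. The point is 32 mm above the plate's top (shut: 160 mm above the bench). The wing is a straight bar along this point's y, 88 mm long, 12 mm thick, from 4 to 32 mm above the plate, with a hub of radius 13 mm.
- latch (a joint): Turn of the wing knob, rad, growing clockwise from above, from -0.4 to a firm stop at 1.6. At 0 the wing lies along the case's y, the tongue under its right half; at 1.57 the wing points front to back, the tongue to the front. Stiff (2 to 3 N at a wing's end), stays where left; closed fingers can push a wing round: the left end goes away from the robot.
- rack: Loose yellow tube rack with capped tubes, 150 x 90 x 89 mm, right of the case; bystander, origin under its centre.
- tipbox: Loose tip box, 85 x 125 x 67 mm, in front of the case to the right; bystander, origin under its centre.
- pipette: Loose pipette lying in front of the case, 216 mm long, 30 mm high; bystander, origin near its middle on the bench.
- bottle: Loose amber bottle, 66 mm across, 160 mm high, left of the console; bystander, origin under its centre.
- jar: Loose white jar with a red cap, 60 mm across, 80 mm high, left of the console; bystander, origin under its centre.
- dishes: Loose stack of three clear dishes, 90 mm across, 45 mm high, in front of the case; bystander, origin under its centre.
- tray: Loose white open tray, 160 x 110 x 45 mm, near the robot on the left; bystander, origin under its centre.

How it is judged:
By the outcome, as a careful person would: the job done as asked, in the order asked, and still so for the second after the job is handed in, with the robot touching nothing.
It also fails if it takes over 42 s, if anything falls off the work surface, if the arm or the gripper's body presses on something with over 40 N, if the wrist force passes 120 N, or if a joint passes its speed limit or range.

## Working session

There is one attempt and no reset: what is moved stays moved. The work goes in short steps, Python scripts to look and compute and a tool call to move; the robot and the scene stay as the last step left them, time stands still between calls to the robot, and variables do not carry over. Pictures are saved under pics/ and viewed, at most 10 in all, crops included, and the job is handed in when it is done.

Besides the shell and the picture viewer there is one more tool, called in YAML: its name, and indented under it one key for each argument. drive_tool: Moves the arm, as the interface text tells. Its arguments: {"type":"object","properties":{"deltas":{"type":"array"},"fingers":{"type":"number"},"squeeze":{"type":"number"}},"required":["deltas"]}

```bash
mkdir -p pics; cat > h.py <<'E'
import numpy as np, cv2
from scipy.spatial.transform import Rotation as R
from plant import bot
def cam(name):
    o=bot.get_obs(); d=bot.get_image(name)
    f=240/np.tan(np.radians(d["vertical_fov"])/2)
    if name=="wrist":
        T=np.eye(4);T[:3,:3]=R.from_quat(o["ee_rot"]).as_matrix();T[:3,3]=o["eef_pos"];M=T@d["T_tool_cam"]
    else:
        M=np.eye(4);Rm=cv2.Rodrigues(np.array(d["rvec"],float))[0];M[:3,:3]=Rm.T;M[:3,3]=-Rm.T@np.array(d["tvec"]).ravel()
    v,u=np.mgrid[:480,:640]; z=d["range_z"]
    P=np.stack([(u-d["cx"])/f*z,(v-d["cy"])/f*z,z],-1)@M[:3,:3].T+M[:3,3]
    P[z==0]=np.nan
    return d["img"],P,M,f,d
E
python3 - <<'E'
from h import *
print(bot.get_obs())
for n in("scene","top"):
    img,P,M,f,d=cam(n); cv2.imwrite(f"pics/{n}.png",img[...,::-1]); np.save(f"{n}.npy",P); print(n,M.round(3),f,d["cx"],d["cy"],np.isnan(P[...,0]).mean())
E
```

```text
{'time_s': 0.0, 'joint_positions': array([ 9.59693347e-01,  1.81561242e-01,  1.60797905e+00, -4.77739877e-05,
        1.35379097e+00, -2.06314005e-01]), 'qvel': array([ 1.04088352e-03,  1.93711453e-03,  4.03149093e-04,  8.26659758e-05,
        1.68139296e-03, -2.24956991e-04]), 'joint_torque': array([-3.43927331e-05, -4.33865583e+01, -3.41852868e+01,  7.00694555e-02,
        3.87062738e-02, -1.47531864e-04]), 'eef_pos': array([0.22615573, 0.52810438, 0.24881275]), 'ee_rot': array([ 2.01010382e-01,  9.79588725e-01, -8.06974403e-04, -3.24082213e-04]), 'wrist_force': array([ 0.29960337, -0.72265137,  0.14268978]), 'ft_torque': array([ 0.08707263, -0.0111597 , -0.01624493]), 'grasp_force': 0.0, 'finger_gap': 0.0881361664444782}
scene [[ 0.803  0.415 -0.429  0.933]
 [ 0.596 -0.537  0.597 -0.644]
 [ 0.017 -0.735 -0.678  0.863]
 [ 0.     0.     0.     1.   ]] 538.0913198544343 320.2382322298053 226.18376931831963 0.003942057291666667
top [[-0.018 -0.995  0.096  0.374]
 [-0.999  0.021  0.033 -0.025]
 [-0.035 -0.095 -0.995  1.105]
 [ 0.     0.     0.     1.   ]] 451.28866516578523 314.63425772945067 243.6632718894617 0.00396484375
```

View pics/scene.png

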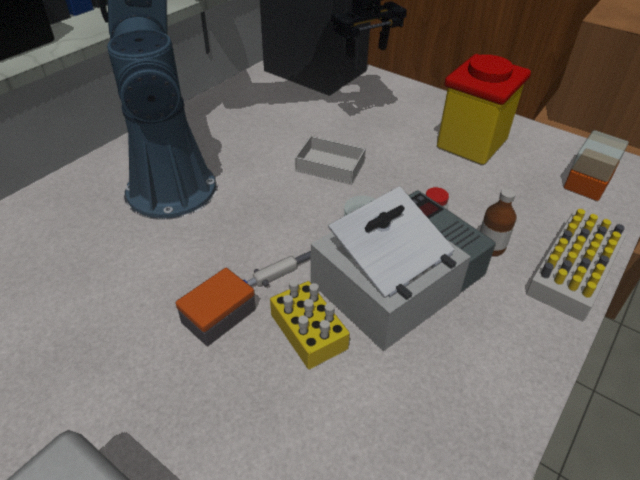

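View pics/top.png

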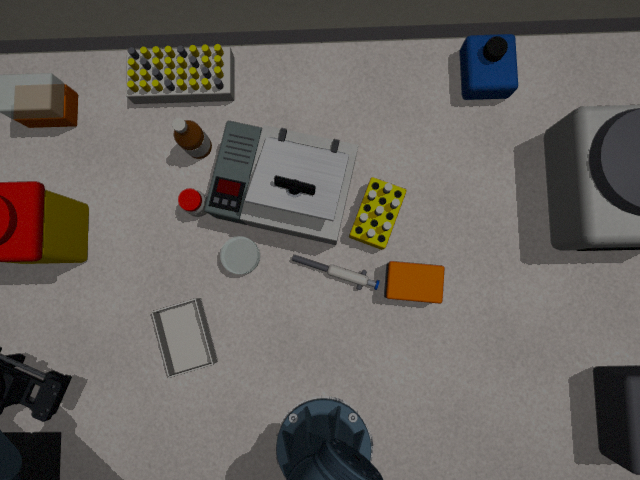

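The scene view shows the hatch standing open, with the knob at about (385,218). In the top view the knob is at (294,186), the case corners are near (335,240) and (355,150), and the rack is close on the right at (378,213). Next I'll enlarge the top view and fit planes to the depth.

```bash
python3 - <<'E'
from h import *
for n,poly,k in(("top",[(266,146),(343,158),(332,212),(254,198)],(294,186)),("scene",[(398,196),(340,229),(386,283),(442,255)],(385,218))):
    P=np.load(n+".npy"); m=np.zeros((480,640),np.uint8); cv2.fillPoly(m,[np.array(poly)],1); 
    Q=P[m>0]; Q=Q[~np.isnan(Q[:,0])]; I=np.ones(len(Q),bool)
    for _ in range(8):
        c=Q[I].mean(0); nn=np.linalg.svd(Q[I]-c,full_matrices=False)[2][2]; nn*=np.sign(nn[2]); h=(Q-c)@nn; I=abs(h)<.004 if _>2 else abs(h)<.01
    print(n,"normal",nn.round(4),"tilt",np.arccos(nn[2]).round(3),"az",np.arctan2(-nn[1],-nn[0]).round(3),"c",c.round(4),I.sum(),len(Q))
    K=Q[(h>.02)]; kc=(K.min(0)+K.max(0))/2
    T=Q[(h>.026)&(h<.04)]; tc=T.mean(0); d=np.linalg.svd(T-tc,full_matrices=False)[2][0]; s=(T-tc)@d
    print(" knob top n",len(T),tc.round(4),"h",((T-c)@nn).mean().round(4),"mid",(tc+d*(s.min()+s.max())/2).round(4),"dir",d.round(3),"len",np.ptp(s).round(3))
P=np.load("top.npy"); 
for u,v in[(290,227),(240,215),(325,235),(345,170),(235,150),(378,213),(415,282),(238,257),(205,150),(190,198)]: print((u,v),P[v,u].round(3))
im=cv2.imread("pics/top.png")[90:290,170:430]; cv2.imwrite("pics/topc.png",cv2.resize(im,None,fx=3,fy=3,interpolation=2)[:600,:780])
E
```

```text
top normal [ 0.3353 -0.0844  0.9383] tilt 0.353 az 2.895 c [0.6079 0.036  0.1582] 3875 4372
 knob top n 237 [0.5882 0.0448 0.1987] h 0.0307 mid [0.5881 0.0445 0.1987] dir [-0.272 -0.962  0.007] len 0.087
scene normal [ 0.3331 -0.0831  0.9392] tilt 0.35 az 2.897 c [0.6191 0.0272 0.1539] 4230 4698
 knob top n 245 [0.5923 0.0393 0.1976] h 0.0311 mid [0.5927 0.0406 0.1976] dir [-0.283 -0.959  0.009] len 0.087
(290, 227) [0.507 0.061 0.12 ]
(240, 215) [0.538 0.175 0.107]
(325, 235) [ 0.487 -0.016  0.12 ]
(345, 170) [ 0.627 -0.062  0.139]
(235, 150) [0.69  0.187 0.103]
(378, 213) [ 0.538 -0.136  0.089]
(415, 282) [ 0.381 -0.218  0.064]
(238, 257) [0.448 0.192 0.044]
(205, 150) [0.713 0.274 0.037]
(190, 198) [0.586 0.298 0.078]
```

View pics/topc.png

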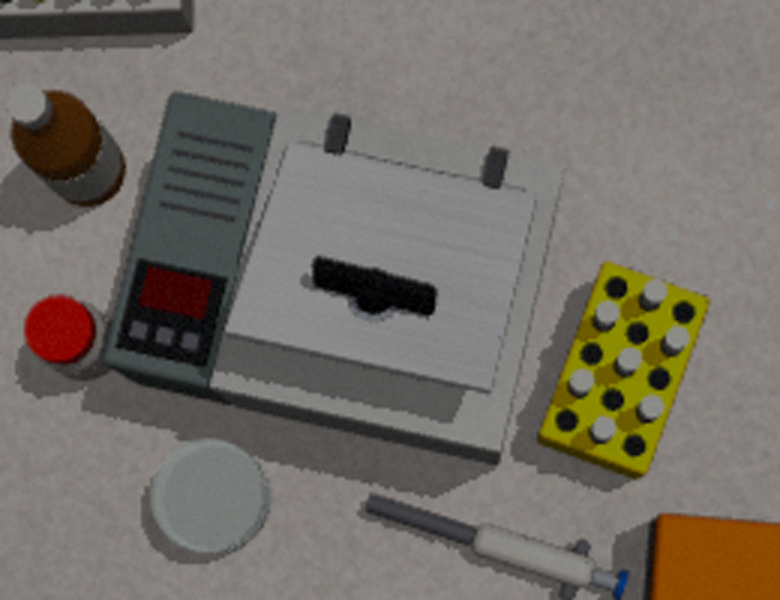

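drive_tool:
  deltas:
    - {"translation": [-25,-12,0],"delta_rot": [0,0,0]}
    - {"translation": [-45,-22,0],"delta_rot": [0,0,0]}
    - {"translation": [-50,-25,0],"delta_rot": [0,0,0]}
    - {"translation": [-50,-25,0],"delta_rot": [0,0,0]}
    - {"translation": [-50,-25,0],"delta_rot": [0,0,0]}
    - {"translation": [-50,-25,0],"delta_rot": [0,0,0]}
    - {"translation": [-50,-25,0],"delta_rot": [0,0,0]}
    - {"translation": [-50,-25,0],"delta_rot": [0,0,0]}
    - {"translation": [-50,-25,0],"delta_rot": [0,0,0]}
    - {"translation": [-30,-16,0],"delta_rot": [0,0,0]}
    - {"translation": [-18,-10,0],"delta_rot": [0,0,-0.159]}
    - {"translation": [0,0,0],"delta_rot": [0,0,0]}
  fingers: 0

```text
time_s: 1.6
eef_pos: [0.5644, 0.1271, 0.2491]
ee_rot: [0.124, 0.992, -0.0, -0.001]
wrist_force: [-0.1, 0.3, -0.3]
finger_gap: 0.0005
grasp_force: 0.0
```

```bash
cat >> h.py <<'E'
psi=-0.246; X=np.array([np.cos(psi),np.sin(psi),0]); Y=np.array([-X[1],X[0],0]); C=np.array([0.6083,0.038,0])
def st():
    o=bot.get_obs(); r=R.from_quat(o["ee_rot"]).as_matrix(); p=o["eef_pos"]-C
    print("t",round(o["time_s"],2),"case mm",(1e3*np.array([p@X,p@Y,o["eef_pos"][2]])).round(1),"tooly yaw rel Y",round(np.arctan2(r[1,1],r[0,1])-psi-np.pi/2,3),"zaxis",r[:,2].round(3),"F",o["wrist_force"].round(1),"q",o["joint_positions"].round(2),"gap",round(o["finger_gap"],4))
    return o,r
def to(x,y,z):
    o,r=st(); t=C+x*X+y*Y; t[2]=z; print("tool mm",(1e3*r.T@(t-o["eef_pos"])).round(1))
E
python3 -c "
from h import *
to(-.065,.077,.25)
img,P,M,f,d=cam('wrist'); cv2.imwrite('pics/w1.png',img[...,::-1]); np.save('w1.npy',P)"
```

```text
t 1.6 case mm [-64.3  75.7 249.1] tooly yaw rel Y -0.003 zaxis [-0.001 -0.    -1.   ] F [-0.1  0.3 -0.3] q [ 0.02  0.19  1.6  -0.    1.36 -1.3 ] gap 0.0005
tool mm [ 0.7  1.3 -0.9]
```

View pics/w1.png

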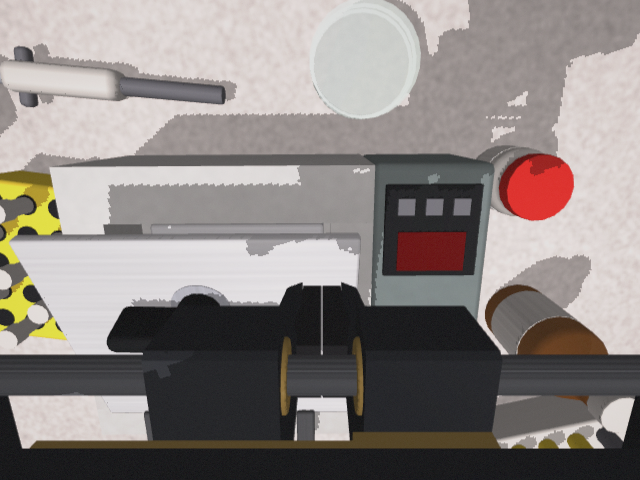

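The wrist view shows the closed fingertips at (322,290) over the plate's bare left side. The front-left corner is at (360,237), and the knob is clear at (190,320). I'll press down now.

drive_tool:
  deltas:
    - {"translation": [0,1,20],"delta_rot": [0,0,0]}
    - {"translation": [0,0,20],"delta_rot": [0,0,0]}
    - {"translation": [0,0,8],"delta_rot": [0,0,0]}
    - {"translation": [0,0,7],"delta_rot": [0,0,0]}
    - {"translation": [0,0,7],"delta_rot": [0,0,0]}
    - {"translation": [0,0,7],"delta_rot": [0,0,0]}
    - {"translation": [0,0,7],"delta_rot": [0,0,0]}
    - {"translation": [0,0,7],"delta_rot": [0,0,0]}
    - {"translation": [0,0,7],"delta_rot": [0,0,0]}
    - {"translation": [0,0,7],"delta_rot": [0,0,0]}
    - {"translation": [0,0,7],"delta_rot": [0,0,0]}
    - {"translation": [0,0,3],"delta_rot": [0,0,0]}

```text
time_s: 3.15
eef_pos: [0.564, 0.1292, 0.142]
ee_rot: [0.123, 0.992, -0.0, -0.0]
wrist_force: [-1.3, 0.2, 1.8]
finger_gap: 0.0006
grasp_force: 1.0
```

```bash
python3 -c "
from h import *
st()"
```

```text
t 3.15 case mm [-65.2  77.7 142. ] tooly yaw rel Y 0.0 zaxis [-0.001  0.    -1.   ] F [-1.3  0.2  1.8] q [ 0.02  0.31  1.69  0.    1.15 -1.3 ] gap 0.0006
```

drive_tool:
  deltas:
    - {"translation": [0,0,1.5],"delta_rot": [0,0,0]}
    - {"translation": [0,0,1],"delta_rot": [0,0,0]}
    - {"translation": [0,0,1],"delta_rot": [0,0,0]}
    - {"translation": [0,0,0],"delta_rot": [0,0,0]}

```text
time_s: 3.65
eef_pos: [0.5644, 0.1292, 0.1394]
ee_rot: [0.123, 0.992, -0.0, 0.0]
wrist_force: [-1.6, 0.6, 2.2]
finger_gap: 0.0005
grasp_force: 1.3
```

drive_tool:
  deltas:
    - {"translation": [0,0,1],"delta_rot": [0,0,0]}
    - {"translation": [0,0,1],"delta_rot": [0,0,0]}
    - {"translation": [0,0,0],"delta_rot": [0,0,0]}

```text
time_s: 4.03
eef_pos: [0.5645, 0.1292, 0.1393]
ee_rot: [0.122, 0.992, -0.0, 0.0]
wrist_force: [-9.2, -1.3, 15.6]
finger_gap: 0.0004
grasp_force: 8.0
```

The plate stopped on the frame: tips at z = 0.128 and force up to 15.6 N. I'll lift clear and re-measure the hatch and knob.

drive_tool:
  deltas:
    - {"translation": [0,0,-4],"delta_rot": [0,0,0]}
    - {"translation": [0,0,-30],"delta_rot": [0,0,0]}
    - {"translation": [0,0,-50],"delta_rot": [0,0,0]}
    - {"translation": [30,0,-30],"delta_rot": [0,0,0]}
    - {"translation": [50,0,0],"delta_rot": [0,0,0]}
    - {"translation": [0,0,0],"delta_rot": [0,0,0]}

```text
time_s: 4.78
eef_pos: [0.4843, 0.1495, 0.251]
ee_rot: [0.122, 0.993, 0.0, -0.0]
wrist_force: [-1.1, 0.0, -0.1]
finger_gap: 0.0006
grasp_force: 0.0
```

```bash
cat > k.py <<'E'
from h import *
import sys
for n in("top","scene"):
    img,P,M,f,d=cam(n); Q=P.reshape(-1,3)-C; Q=np.c_[Q@X,Q@Y,Q[:,2]]; Q=Q[~np.isnan(Q[:,0])]
    pl=Q[(abs(abs(Q[:,1])-.072)<.015)&(Q[:,0]<.06)&(Q[:,0]>-.08)&(Q[:,2]>.11)&(Q[:,2]<.2)]
    print(n,"plate z",np.median(pl[:,2]).round(4),"slope",np.polyfit(pl[:,0],pl[:,2],1).round(4),len(pl))
    T=Q[(np.hypot(Q[:,0]+.04,Q[:,1])<.06)&(Q[:,2]>.153)&(Q[:,2]<.167)]
    if len(T)<30: continue
    c,_,a=cv2.minAreaRect((T[:,:2]*1e3).astype(np.float32)); dd=np.linalg.svd(T[:,:2]-T[:,:2].mean(0))[2][0] if len(T)<3000 else 0
    print(" knob case mm",np.round(c,1),"mean z",T[:,2].mean().round(4),"wing dir",dd.round(3),"latch",np.arctan2(dd[0],dd[1]).round(3),len(T))
    cv2.imwrite(f"pics/{sys.argv[1]}_{n}.png",img[...,::-1])
st()
E
python3 k.py a
```

```text
top plate z 0.1282 slope [-0.0004  0.1283] 1699
 knob case mm [-41.6   1.9] mean z 0.1589 wing dir [-0.035 -0.999] latch -3.106 238
scene plate z 0.1279 slope [0.0018 0.1279] 1512
 knob case mm [-36.3   0. ] mean z 0.158 wing dir [-0.04  -0.999] latch -3.102 240
t 4.88 case mm [-144.5   77.8  251.4] tooly yaw rel Y 0.001 zaxis [ 0.001 -0.    -1.   ] F [ 0.8 -0.1  0.1] q [ 0.06  0.03  1.77 -0.    1.34 -1.26] gap 0.0002
```

drive_tool:
  deltas:
    - {"translation": [-30,-20,0],"delta_rot": [0,0,0]}
    - {"translation": [-46,-23,0],"delta_rot": [0,0,0]}
    - {"translation": [0,0,30],"delta_rot": [0,0,0]}
    - {"translation": [0,0,45],"delta_rot": [0,0,0]}
    - {"translation": [0,0,23],"delta_rot": [0,0,0]}
    - {"translation": [0,0,0],"delta_rot": [0,0,0]}

```text
time_s: 5.62
eef_pos: [0.5494, 0.0879, 0.1506]
ee_rot: [0.123, 0.992, -0.0, -0.002]
wrist_force: [-0.6, 0.1, -0.2]
finger_gap: 0.0004
grasp_force: 0.0
```

```bash
python3 - <<'E'
from h import *
to(-.068,.035,.153)
img,P,M,f,d=cam('wrist'); cv2.imwrite('pics/w2.png',img[...,::-1])
E
```

```text
t 5.62 case mm [-69.3  34.  150.6] tooly yaw rel Y -0.001 zaxis [-0.005  0.    -1.   ] F [-0.6  0.1 -0.2] q [-0.05  0.25  1.74 -0.    1.16 -1.38] gap 0.0004
tool mm [-1.3  1.  -2.4]
```

View pics/w2.png

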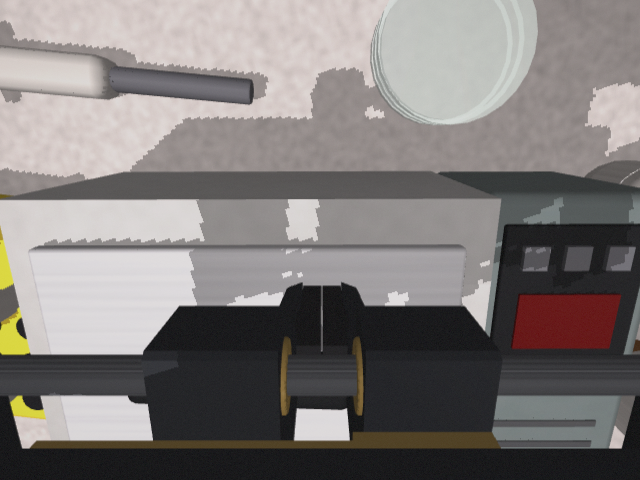

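The view shows the plate shut, with its front edge at v ≈ 247, and the fingers in front of the wing's left half. Next I'll make contact and push the wing round.

drive_tool:
  deltas:
    - {"translation": [-8,0,0],"delta_rot": [0,0,0]}
    - {"translation": [-7,1,0],"delta_rot": [0,0,0]}
    - {"translation": [-5.4,2,0],"delta_rot": [0,0,0.16]}
    - {"translation": [-5.4,2,0],"delta_rot": [0,0,0.16]}
    - {"translation": [-5.4,2,0],"delta_rot": [0,0,0.16]}
    - {"translation": [-5.4,2,0],"delta_rot": [0,0,0.16]}
    - {"translation": [0,0,0],"delta_rot": [0,0,0]}

```text
time_s: 6.55
eef_pos: [0.5877, 0.083, 0.1537]
ee_rot: [0.428, 0.904, 0.0, 0.0]
wrist_force: [-1.8, 1.5, 1.8]
finger_gap: 0.0004
grasp_force: 1.2
```

```bash
cat >> h.py <<'E'
def wing():
    o,r=st(); p=r.T@(o["eef_pos"]-(C-.039*X+.001*Y)); print("centre rel axis in tool xy mm",(p[:2]*1e3).round(1), "F tool",(r.T@o["wrist_force"]).round(1))
E
python3 -c "
from h import *
wing()"; python3 k.py b
```

```text
t 6.55 case mm [-31.   38.6 153.7] tooly yaw rel Y -0.638 zaxis [ 0.  0. -1.] F [-1.8  1.5  1.8] q [-0.06  0.32  1.64  0.    1.18 -0.75] gap 0.0004
centre rel axis in tool xy mm [16. 35.] F tool [ 2.3 -0.5 -1.8]
top plate z 0.1282 slope [-0.0012  0.1282] 1064
scene plate z 0.1279 slope [0.0021 0.1279] 1344
 knob case mm [-40.9   7.8] mean z 0.1587 wing dir [0.596 0.803] latch 0.638 343
t 6.65 case mm [-31.   38.6 153.7] tooly yaw rel Y -0.636 zaxis [ 0.001  0.    -1.   ] F [-1.8  2.   0.3] q [-0.06  0.32  1.64  0.    1.18 -0.75] gap 0.0005
```

drive_tool:
  deltas:
    - {"translation": [-5.7,2,0],"delta_rot": [0,0,0.16]}
    - {"translation": [-5.7,2,0],"delta_rot": [0,0,0.16]}
    - {"translation": [-5.7,2,0],"delta_rot": [0,0,0.16]}
    - {"translation": [-5.7,2,0],"delta_rot": [0,0,0.16]}
    - {"translation": [-5.7,2,0],"delta_rot": [0,0,0.16]}
    - {"translation": [-4.5,2,0],"delta_rot": [0,0,0.13]}
    - {"translation": [0,0,0],"delta_rot": [0,0,0]}

```text
time_s: 7.52
eef_pos: [0.6079, 0.0563, 0.1535]
ee_rot: [0.788, 0.616, 0.001, -0.0]
wrist_force: [-0.9, 4.1, 0.7]
finger_gap: 0.0004
grasp_force: 1.9
```

```bash
python3 -c "
from h import *
wing()"; python3 k.py c
```

```text
t 7.53 case mm [ -4.8  17.6 153.5] tooly yaw rel Y -1.568 zaxis [ 0.001  0.001 -1.   ] F [-0.9  4.1  0.7] q [-0.1   0.36  1.59  0.    1.19  0.14] gap 0.0004
centre rel axis in tool xy mm [16.7 34.3] F tool [ 3.8 -1.8 -0.7]
top plate z 0.1282 slope [-0.002   0.1282] 1030
scene plate z 0.1278 slope [0.001  0.1279] 1082
 knob case mm [-30.9   0.4] mean z 0.1588 wing dir [0.993 0.115] latch 1.456 338
t 7.62 case mm [ -4.8  17.6 153.5] tooly yaw rel Y -1.567 zaxis [ 0.001  0.001 -1.   ] F [-1.1  5.   0.2] q [-0.1   0.36  1.59  0.    1.19  0.14] gap 0.0005
```

Not at the stop yet, so I'll keep pushing gently until the force rises.

drive_tool:
  deltas:
    - {"translation": [-1.2,0.3,0],"delta_rot": [0,0,0.03]}
    - {"translation": [-1,0,0],"delta_rot": [0,0,0]}
    - {"translation": [0,0,0],"delta_rot": [0,0,0]}

```text
time_s: 8.0
eef_pos: [0.608, 0.0556, 0.1536]
ee_rot: [0.797, 0.604, 0.002, -0.001]
wrist_force: [1.8, 10.6, 0.3]
finger_gap: 0.0005
grasp_force: 5.2
```

drive_tool:
  deltas:
    - {"translation": [-1,0,0],"delta_rot": [0,0,0]}
    - {"translation": [-1,0,0],"delta_rot": [0,0,0]}
    - {"translation": [0,0,0],"delta_rot": [0,0,0]}

```text
time_s: 8.38
eef_pos: [0.6079, 0.0553, 0.1537]
ee_rot: [0.797, 0.605, 0.003, -0.001]
wrist_force: [3.3, 16.9, -0.6]
finger_gap: 0.0004
grasp_force: 8.5
```

The force rose to 17 N with no further movement, so this is the firm stop. I'll back off, lift clear and check.

drive_tool:
  deltas:
    - {"translation": [6,0,0],"delta_rot": [0,0,0]}
    - {"translation": [10,0,0],"delta_rot": [0,0,0]}
    - {"translation": [0,0,-30],"delta_rot": [0,0,0]}
    - {"translation": [0,0,-50],"delta_rot": [0,0,0]}
    - {"translation": [0,-40,-40],"delta_rot": [0,0,0]}
    - {"translation": [0,-60,-10],"delta_rot": [0,0,0]}
    - {"translation": [0,-60,0],"delta_rot": [0,0,0]}
    - {"translation": [0,-60,0],"delta_rot": [0,0,0]}
    - {"translation": [0,0,0],"delta_rot": [0,0,0]}

```text
time_s: 9.5
eef_pos: [0.3968, 0.1274, 0.2834]
ee_rot: [0.797, 0.605, 0.0, 0.001]
wrist_force: [0.2, -0.3, -0.2]
finger_gap: 0.0007
grasp_force: 0.0
```

```bash
python3 k.py d; python3 -c "
import cv2
cv2.imwrite('pics/d2.png',cv2.resize(cv2.imread('pics/d_top.png')[90:320,150:450],None,fx=2.6,fy=2.6,interpolation=2))"
```

```text
top plate z 0.1282 slope [-0.0007  0.1283] 1685
 knob case mm [-40.5   0.8] mean z 0.1591 wing dir [-1.     0.024] latch -1.547 233
scene plate z 0.1279 slope [0.0013 0.1279] 1560
 knob case mm [-35.8  -1.6] mean z 0.1582 wing dir [ 1.    -0.029] latch 1.6 240
t 9.6 case mm [-223.4   35.2  284.1] tooly yaw rel Y -1.599 zaxis [ 0.003 -0.001 -1.   ] F [-0.2 -0.4 -0.6] q [ 0.02 -0.22  1.93 -0.    1.43  0.3 ] gap 0.0006
```

View pics/d2.png

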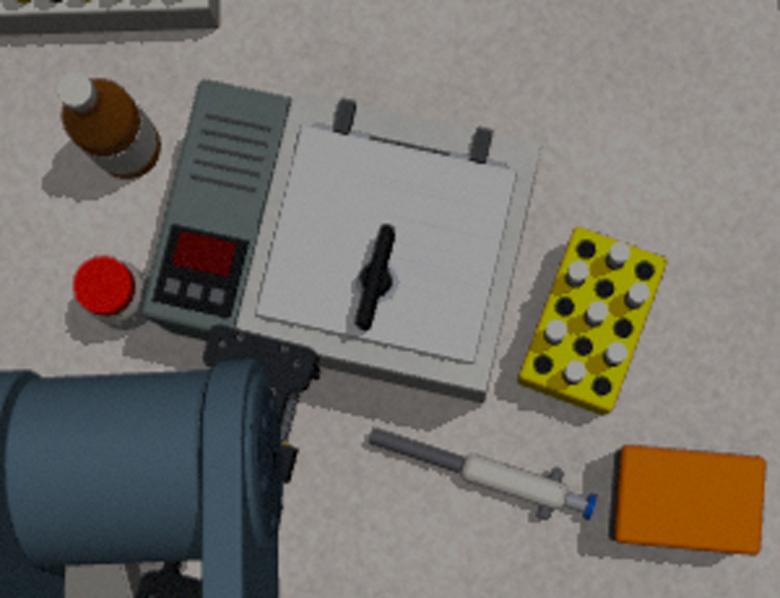

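The hatch is shut, flat at 128 mm. The wing points front to back at (375,280) and the fits average about 1.597 rad, so it is at the stop. The bystanders I can see haven't moved, and the robot is clear.

```bash
python3 -c "
from plant import bot
print(bot.job_done())"
```

```text
the job is handed in; nothing more can be done
None
```

The hatch is shut flat on its frame, the knob is turned clockwise to its stop (about 1.6 rad) so the tongue should sit behind the front edge, and the job was handed in at about 9.6 s with the robot clear; I couldn't see the tongue itself, nor the dishes and tray in the last picture.

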